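# Snap the diffuser back onto the saw's work lamp

## Robot

A 7-joint arm with a two-finger parallel gripper is mounted at the origin on the work surface. World frame = base frame: x ahead of the robot, y to its left, z up, the work surface at z = 0. Lengths are in m, angles in rad, forces in N, time in s.
With the tool pointing down it reaches from about 0.425 to 0.925 m from the base axis. Payload 6.8 kg.
Tool frame: the origin (TCP) lies midway between the tips of the shut fingers; the grasp point (between the pads) lies 19 mm behind it; z points along the fingers, x is the direction in which the jaws open and shut, and the axes are right-handed (so a half turn about z gives the same grasp; the last joint's range is limited). The gripper opens to 88 mm and grips with 3 to 60 N. Pads are 20 mm wide; open, the fingers measure 115 mm over their backs; the gripper's body (75 mm by 178 mm) begins 61 mm behind the grasp point.
Start: joints at [1.069, 0.477, 0.022, 1.555, -0.011, 1.109, -0.083], TCP at [0.259, -0.623, 0.223] pointing down, gripper open.
Joint ranges: [-2.96, 2.96], [-0.34, 2.1], [-1.41, 1.46], [0.24, 2.44], [-1.37, 4.51], [0.17, 1.92], [-2.96, 2.96]. Speed limits (rad/s): [2.39, 2.39, 3.14, 3.14, 3.14, 3.14, 3.14].

## Interface

Orientations are given as a unit quaternion [w, x, y, z].
In Python, from workcell import telemetry, optics, order gives the robot as it stands.
- The arm moves only by the tool apply_moves, never from a script. Its argument "increments" is a list of rows, each an object of numbers: "wx", "wy", "wz": the turn, a rotation vector about the world's x, y, z in rad; "dx", "dy", "dz": the shift along the world's x, y, z in m; "grip": the finger opening in m, from 0 to 0.0878. In form: [{"wx": .., "wy": .., "wz": .., "dx": .., "dy": .., "dz": .., "grip": ..}, ...]. A call has 1 to 5 rows; each row is the pose to reach, as a shift and turn from the pose commanded when the call began; what a row does not reach only later rows make up. A row lasts 1/10 s, in which the tool goes at most 50 mm and 8.59 degrees, less where a joint would pass 70% of its speed; a pose out of reach is approached as far as the arm can. A call with a gripper value outside its range is refused whole. The fingers move at their own pace and stop on an object; "squeeze" is the grip in N (left out, the last holds). Time passes only in rows, so rows that repeat a pose let the fingers close. It gives the time, the measured TCP pose, the force and the opening at its end, in the units of the state.
- telemetry.state(): the state, without advancing time (a new reading comes with each control period).
- optics.capture(name): name is "side" or "top" or "wrist"; returns a dict with "image" (420x560x3 uint8, red, green, blue), "camera_matrix" (3x3 intrinsics, pixels), "world_from_camera" (4x4, takes a point from camera to world coordinates). Camera axes: x right, y up, looking along -z (the intrinsics and any distortion apply to the point x, -y, -z); pixel columns grow to the right and rows downward; lengths in m; the calibration is good to about 2 mm. A picture is of the moment at which its call begins. There is no depth.
- order.job_done(): hands the job in, once; it reports no verdict.
The state is a dict: "clock": time; "joints": joint angles; "joint_vel": joint speeds; "tau": joint torques, N m; "position": TCP position; "tool_rot": TCP orientation; "contact_force": force on the tool from outside, world axes, zero at the start; "ft_torque": the same for the moment, N m; "width": finger opening in m.
Only numpy, scipy, OpenCV 4.12 (cv2) and the standard library are available. Lean on these libraries where they do the work, as an engineer would, in place of code of your own. Each camera call takes 0.05 s, during which the arm holds its last target. There are 200 camera calls.

## Task

Refit the white diffuser on the band saw's work lamp, which stands face up on the saw table: pick the diffuser up, set it square over the lamp's two orange snap hooks and press it down until both ends have clicked and its rim sits fully home on the lamp, then let go. Press firmly but never with more than 25 N, or the hooks may crack, and leave the casting, the screwdriver and the oil bottle alone.

Things in the scene. Friction and masses are not known exactly. Their poses are not given: they have to be found in the camera images.
- cover_center (a point): The loose diffuser: an opal-white cap of stiff plastic, 150 mm long (its x) by 58 wide (its y) by 34 high, about 75 g, open underneath, walls and roof 3 mm, standing rim-down on the table. This point is its centre, 17 mm above the rim and 17 mm below the flat roof; z is up. The ends are alike: either way round fits. Room to grip it across the 58 mm width at mid length.
- cover_a (a point): Middle of the diffuser's rim at its +x end: on the underside, 73.5 mm along x from the diffuser's centre. In each end wall is a window 22 mm wide, from 7 to 19 mm above the rim, into which a hook snaps.
- cover_b (a point): Middle of the diffuser's rim at its -x end: on the underside, 73.5 mm along -x from the diffuser's centre.
- lamp_seat (a point): The lamp head: grey, finned, 160 mm long (its x) by 62 wide (its y; 54 at mid length, to clear fingers). This point is the centre of its level seat, 54 mm above the table when nothing presses on it, where the diffuser's rim must land; z is up. On the seat stands a black tray with yellow LEDs, 141 x 49 mm and 17 high, which fits inside the diffuser with 1.5 mm play all round.
- hook_a_top (a point): Top of the orange springy hook at the lamp's +x end, 20 mm above the seat; 14 mm wide, its sloping head faces outward. Set over the lamp, the diffuser first stands on both hook heads, its rim about 14 mm above the seat, and stays there if let go. Pushed down from there it bends the hooks inward; each end can click alone, and a clicked hook holds its end down.
- hook_b_top (a point): Top of the like hook at the lamp's -x end. The push needed rises to about 10 to 16 N at mid length for both hooks, 6 to 10 N over one end alone; it varies with friction. It falls sharply at the click, when the rim is about 2.5 mm above the seat; then the rim meets the seat.
- lamp_base: Steel plate under the lamp head, 164 x 66 x 10 mm, held to the table by magnets; origin under its centre, right below the seat's, axes as the lamp's. The head rides on it on four soft rubber anti-vibration buffers: it sinks straight down by some 10 mm under the push that the hooks need, up to 14 mm, where the buffers are solid, and comes back up when let go.
- casting_center (a point): Bystander: raw aluminium bracket casting with a round boss, 0.75 kg, about 80 x 190 x 40 mm, long side along y; this point is its centre, 20 mm up.
- screwdriver_grip (a point): Bystander: screwdriver with a blue handle, lying on the table; this point is the middle of its handle.
- oil_bottle: Bystander: yellow oil bottle with a red cap, 60 mm across and 120 mm tall; origin under its centre.

How it is judged:
By the outcome, as a careful person would: the job done as asked, in the order asked, and still so for the second after the job is handed in, with the robot touching nothing.
It also fails if it takes over 58 s, if anything falls off the work surface, if the arm or the gripper's body presses on something with over 40 N, if the wrist force passes 120 N, or if a joint passes its speed limit or range.

## Working session

There is one attempt and no reset: what is moved stays moved. The work goes in short steps, Python scripts to look and compute and a tool call to move; the robot and the scene stay as the last step left them, time stands still between calls to the robot, and variables do not carry over. Pictures are saved under pics/ and viewed, about 8 in all and at most 12, crops included, and the job is handed in when it is done.

Besides the shell and the picture viewer there is one more tool, called after "Emit:" in YAML: its name, and indented under it one key for each argument. apply_moves: Moves the arm, as the interface text tells. Its arguments: {"type":"object","properties":{"increments":{"type":"array"},"squeeze":{"type":"number"}},"required":["increments"]}

```bash
mkdir -p pics; cat > h.py <<'E'
import numpy as np, cv2
from workcell import telemetry, optics, order
def cap(n,f=None):
    c=optics.capture(n)
    if f: cv2.imwrite('pics/'+f,c['image'][:,:,::-1])
    np.savez('%s.npz'%n,**{k:c[k] for k in('image','camera_matrix','world_from_camera')})
    return c
def ray(c,uv,z):
    K=c['camera_matrix'];T=c['world_from_camera']
    uv=np.atleast_2d(uv).astype(float)
    d=np.c_[(uv-K[[0,1],[2,2]])/K[[0,1],[0,1]],np.ones(len(uv))]*[1,-1,-1]
    d=d@T[:3,:3].T; o=T[:3,3]
    return o+d*((z-o[2])/d[:,2])[:,None]
def proj(c,p):
    K=c['camera_matrix'];T=c['world_from_camera']
    q=(np.atleast_2d(p)-T[:3,3])@T[:3,:3]*[1,-1,-1]
    q=q@K.T; return q[:,:2]/q[:,2:]
E
python3 - <<'E'
from h import *
for n in('top','side'):
    c=cap(n,n+'0.png'); print({k:(np.round(v,3).tolist()) for k,v in c.items() if k!='image'}, c.keys())
s=telemetry.state(); print(s)
E
```

```text
{'camera_matrix': [[445.503, 0.0, 276.772], [0.0, 445.503, 219.139], [0.0, 0.0, 1.0]], 'world_from_camera': [[-0.014, 0.991, -0.135, 0.334], [-1.0, -0.012, 0.019, 0.025], [0.017, 0.135, 0.991, 1.377], [0.0, 0.0, 0.0, 1.0]]} dict_keys(['image', 'camera_matrix', 'world_from_camera'])
{'camera_matrix': [[492.358, 0.0, 282.211], [0.0, 492.358, 205.31], [0.0, 0.0, 1.0]], 'world_from_camera': [[-0.97, 0.18, -0.161, 0.336], [-0.241, -0.685, 0.687, 0.85], [0.013, 0.706, 0.708, 0.932], [0.0, 0.0, 0.0, 1.0]]} dict_keys(['image', 'camera_matrix', 'world_from_camera'])
{'clock': 0.1, 'joints': array([ 1.068876  ,  0.47770759,  0.02237414,  1.55634014, -0.01149621,
        1.10931273, -0.08308315]), 'joint_vel': array([ 0.0002276 , -0.00225668, -0.00039083, -0.00407388, -0.00106535,
       -0.00033071,  0.00051413]), 'tau': array([ 4.10365144e-03, -5.84090602e+01,  1.53981082e+00, -2.73315740e+01,
       -5.42536774e-02,  1.30219798e-02,  5.98856772e-06]), 'position': array([ 0.25877094, -0.6228377 ,  0.22179142]), 'tool_rot': array([-3.96581697e-04,  8.31783643e-01, -5.55099360e-01, -7.17266358e-04]), 'contact_force': array([-0.13126248, -0.35502497,  0.9074241 ]), 'ft_torque': array([-0.03467576, -0.02035485, -0.02673389]), 'width': 0.08788515129409331}
```

View pics/top0.png

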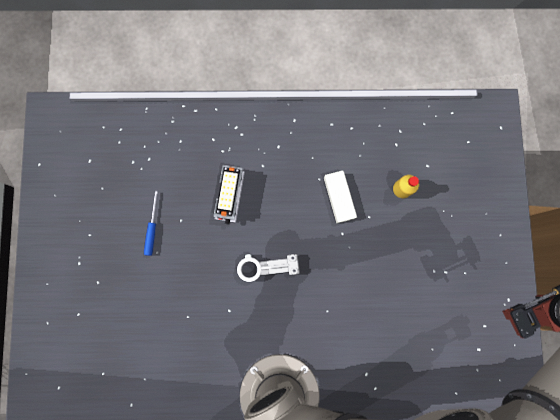

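View pics/side0.png

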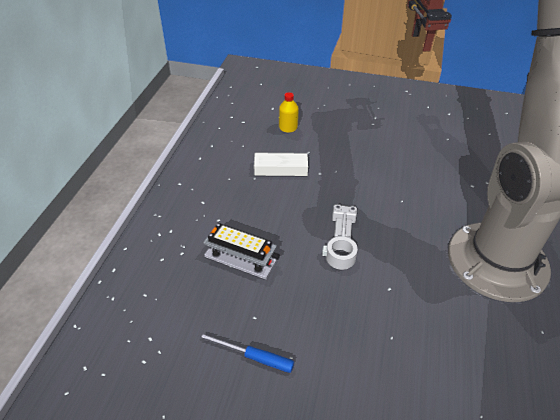

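The top view shows the lamp at about (228,193), the diffuser at (340,197), the bottle at (405,187), the casting at (268,267) and the screwdriver at (152,230). The side view agrees.

```bash
cat > m.py <<'E'
from h import *
def comps(m,amin):
    n,l,s,ce=cv2.connectedComponentsWithStats(m.astype(np.uint8))
    return [(s[i],ce[i],l==i) for i in range(1,n) if s[i][4]>=amin]
def orange(c):
    h=cv2.cvtColor(c['image'],cv2.COLOR_RGB2HSV); return (h[...,0]>=4)&(h[...,0]<=17)&(h[...,1]>150)&(h[...,2]>90)
def white(c):
    h=cv2.cvtColor(c['image'],cv2.COLOR_RGB2HSV); return (h[...,1]<40)&(h[...,2]>225)
def rect(c,mask,z):
    k=cv2.findContours(mask.astype(np.uint8),cv2.RETR_EXTERNAL,cv2.CHAIN_APPROX_NONE)[0]
    k=max(k,key=cv2.contourArea)[:,0]
    p=ray(c,k,z)[:,:2]
    (cx,cy),(w,h),a=cv2.minAreaRect((p*1000).astype(np.float32))
    if w<h: a+=90
    return cx,cy,w,h,(a+90)%180-90
E
python3 - <<'E'
from m import *
for n in('top','side'):
    c=dict(np.load(n+'.npz'))
    print(n)
    for s,ce,l in comps(orange(c),4): print(' orange',s,ce,ray(c,ce,.072)[0])
    for s,ce,l in comps(white(c),300): print(' white',s,ce,rect(c,l,.034))
    h=cv2.cvtColor(c['image'],cv2.COLOR_RGB2HSV)
    for s,ce,l in comps((h[...,0]>20)&(h[...,0]<35)&(h[...,1]>80)&(h[...,2]>150),8):print(' yel',s,ce,ray(c,ce,.071)[0])
E
```

```text
top
 orange [229 168   5   3  15] [231. 169.] [0.66523409 0.13498578 0.072     ]
 orange [408 176   6  11  14] [409.78571429 180.64285714] [ 0.62404961 -0.40206516  0.072     ]
 orange [415 183   4   3   4] [416.5  184.25] [ 0.61277053 -0.42175505  0.072     ]
 orange [221 211   6   5  24] [223.375      212.70833333] [0.53295363 0.15754489 0.072     ]
 white [  70   90  406    8 1907] [269.79129523  93.76035658] (917.4385375976562, 1.16754150390625, 16.48297882080078, 1282.7672119140625, -89.9299909695983)
 white [325 171  31  51 969] [339.88957688 196.12074303] (586.767578125, -195.8310089111328, 151.24822998046875, 61.518646240234375, 14.076515197753906)
 white [218 172  19  38 391] [227.09462916 190.73913043] (607.2169799804688, 150.15350341796875, 40.20676040649414, 113.6844711303711, -10.016044616699219)
 white [237 255  61  27 574] [268.02439024 266.62891986] (369.75958251953125, 30.437114715576172, 179.91505432128906, 77.46074676513672, 89.24076080322266)
 yel [393 175  26  22 330] [403.65454545 186.8030303 ] [ 0.6055673  -0.38283321  0.071     ]
side
 orange [285 100   5   2 
[... 1062 characters left out ...]
 8] [251.875 238.125] [0.57390026 0.13651908 0.071     ]
 yel [232 239   4   3   8] [233.25 240.25] [0.61352588 0.15353773 0.071     ]
 yel [241 238   4   3   9] [242.33333333 239.11111111] [0.5943396  0.14495881 0.071     ]
 yel [248 241   4   3   8] [249.75 241.75] [0.575501   0.14832679 0.071     ]
 yel [257 240   4   3   8] [258.75 240.75] [0.55633405 0.14020785 0.071     ]
 yel [239 242   4   3   9] [240.33333333 242.88888889] [0.59538188 0.15704938 0.071     ]
 yel [255 243   4   3  10] [256.5 244.2] [0.55846912 0.15150363 0.071     ]
 yel [246 244   4   3   8] [247.25 245.25] [0.57801466 0.15983112 0.071     ]
 yel [253 247   4   3   8] [254.5 248. ] [0.55973843 0.16350226 0.071     ]
```

Emit:
apply_moves:
  increments:
    - {"dx":0.02,"dy":0.03}
    - {"dx":0.05,"dy":0.065}
    - {"dx":0.08,"dy":0.105}
    - {"dx":0.11,"dy":0.143}
    - {"dx":0.14,"dy":0.182}

```text
validation failed for argument at $.in...
```

Emit:
apply_moves:
  increments:
    - {"dx":0.03,"dy":0.039,"wz":-0.03}
    - {"dx":0.06,"dy":0.078,"wz":-0.06}
    - {"dx":0.09,"dy":0.117,"wz":-0.09}
    - {"dx":0.12,"dy":0.156,"wz":-0.12}
    - {"dx":0.15,"dy":0.195,"wz":-0.15}

```text
validation failed for argument at $.in...
```

Emit:
apply_moves:
  increments:
    - {"dx":0.02,"dy":0.025}
    - {"dx":0.038,"dy":0.05}
    - {"dx":0.038,"dy":0.05}
    - {"dx":0.038,"dy":0.05}

```text
validation failed for argument at $.in...
```

```bash
python3 - <<'E'
from m import *
c=cap('wrist','w1.png'); s=telemetry.state(); print(s['position'],s['tool_rot'],s['joints'],s['contact_force'])
print(np.round(c['world_from_camera'],3).tolist(),c['camera_matrix'][0])
for q,ce,l in comps(white(c),1500): print(q,ce,rect(c,l,.034))
E
```

```text
[ 0.25882789 -0.62292884  0.22192946] [-3.36649189e-04  8.31774790e-01 -5.55112812e-01 -5.93181602e-04] [ 1.06889238  0.47761777  0.02234401  1.55615451 -0.01149428  1.10931262
 -0.08312853] [-0.7226251   0.18225461 -0.4420741 ]
[[0.384, 0.88, 0.28, 0.337], [-0.923, 0.367, 0.115, -0.592], [-0.002, -0.303, 0.953, 0.384], [0.0, 0.0, 0.0, 1.0]] [377.5695189    0.         280.73702925]
```

View pics/w1.png

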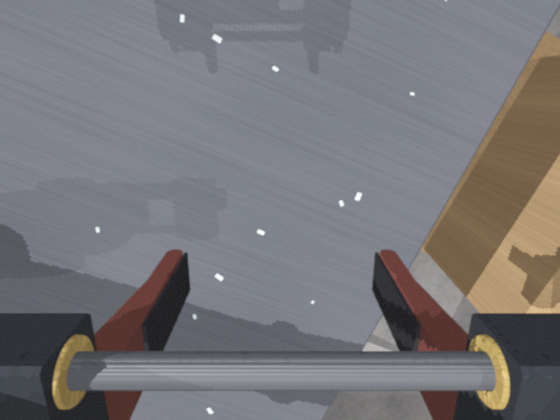

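The picture shows only bare table and the open fingers, because the move rows were refused. They seem to need every field, so I'll send them complete.

Emit:
apply_moves:
  increments:
    - {"wx":0,"wy":0,"wz":0,"dx":0.02,"dy":0.03,"dz":0,"grip":0.0878}
    - {"wx":0,"wy":0,"wz":0,"dx":0.05,"dy":0.065,"dz":0,"grip":0.0878}
    - {"wx":0,"wy":0,"wz":0,"dx":0.08,"dy":0.105,"dz":0,"grip":0.0878}
    - {"wx":0,"wy":0,"wz":0,"dx":0.11,"dy":0.143,"dz":0,"grip":0.0878}
    - {"wx":0,"wy":0,"wz":0,"dx":0.14,"dy":0.182,"dz":0,"grip":0.0878}

```text
clock: 0.65
position: [0.3998, -0.4397, 0.2225]
tool_rot: [0.0, 0.832, -0.555, -0.0]
contact_force: [1.1, -0.4, -0.4]
width: 0.0878
```

Emit:
apply_moves:
  increments:
    - {"wx":0,"wy":0,"wz":-0.03,"dx":0.03,"dy":0.039,"dz":0,"grip":0.0878}
    - {"wx":0,"wy":0,"wz":-0.06,"dx":0.06,"dy":0.078,"dz":0,"grip":0.0878}
    - {"wx":0,"wy":0,"wz":-0.09,"dx":0.09,"dy":0.117,"dz":0,"grip":0.0878}
    - {"wx":0,"wy":0,"wz":-0.12,"dx":0.12,"dy":0.156,"dz":0,"grip":0.0878}
    - {"wx":0,"wy":0,"wz":-0.15,"dx":0.15,"dy":0.195,"dz":0,"grip":0.0878}

```text
clock: 1.15
position: [0.5498, -0.2446, 0.2226]
tool_rot: [0.0, 0.787, -0.616, -0.0]
contact_force: [0.6, -0.7, 0.4]
width: 0.0875
```

Emit:
apply_moves:
  increments:
    - {"wx":0,"wy":0,"wz":0,"dx":0.02,"dy":0.025,"dz":0,"grip":0.0878}
    - {"wx":0,"wy":0,"wz":0,"dx":0.038,"dy":0.05,"dz":0,"grip":0.0878}
    - {"wx":0,"wy":0,"wz":0,"dx":0.038,"dy":0.05,"dz":0,"grip":0.0878}
    - {"wx":0,"wy":0,"wz":0,"dx":0.038,"dy":0.05,"dz":0,"grip":0.0878}

```text
clock: 1.55
position: [0.5869, -0.1959, 0.2222]
tool_rot: [0.0, 0.788, -0.615, -0.0]
contact_force: [-0.6, -0.6, -0.7]
width: 0.0876
```

```bash
python3 - <<'E'
from m import *
c=cap('wrist','w2.png'); s=telemetry.state(); print(s['position'],s['tool_rot'],s['joints'],s['contact_force'])
for q,ce,l in comps(white(c),1500): print(q,ce,rect(c,l,.034))
E
```

```text
[ 0.58631754 -0.19728504  0.22230852] [ 5.44342407e-04  7.87596431e-01 -6.16191133e-01 -2.31631648e-04] [ 0.32715533  0.39050255 -0.13647328  1.68903403  0.06004589  1.06699837
 -1.15601365] [-0.60266768 -1.11302392  0.72992302]
[ 251   95   64  154 9316] [282.30517389 169.88975955] (590.2994384765625, -197.43211364746094, 148.18727111816406, 57.3065185546875, 14.085528373718262)
```

View pics/w2.png

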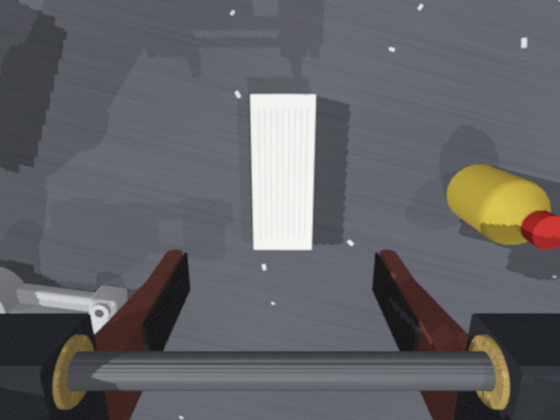

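The wrist view shows the diffuser at px (282,170), lined up with the jaws and measuring 148x57 mm, close to its true size. The bottle is off to the right at (495,205). Next I descend and grip.

Emit:
apply_moves:
  increments:
    - {"wx":0,"wy":0,"wz":0,"dx":0.003,"dy":-0.001,"dz":-0.03,"grip":0.0878}
    - {"wx":0,"wy":0,"wz":0,"dx":0.003,"dy":-0.001,"dz":-0.07,"grip":0.0878}
    - {"wx":0,"wy":0,"wz":0,"dx":0.003,"dy":-0.001,"dz":-0.11,"grip":0.0878}
    - {"wx":0,"wy":0,"wz":0,"dx":0.003,"dy":-0.001,"dz":-0.14,"grip":0.0878}
    - {"wx":0,"wy":0,"wz":0,"dx":0.003,"dy":-0.001,"dz":-0.165,"grip":0.0878}

```text
clock: 2.1
position: [0.588, -0.1995, 0.0557]
tool_rot: [0.001, 0.787, -0.617, -0.001]
contact_force: [0.8, 0.8, -0.2]
width: 0.088
```

Emit:
apply_moves:
  increments:
    - {"wx":0,"wy":0,"wz":0,"dx":0,"dy":0,"dz":-0.02,"grip":0.0878}
    - {"wx":0,"wy":0,"wz":0,"dx":0,"dy":0,"dz":-0.035,"grip":0.0878}
    - {"wx":0,"wy":0,"wz":0,"dx":0,"dy":0,"dz":-0.045,"grip":0.0878}
    - {"wx":0,"wy":0,"wz":0,"dx":0,"dy":0,"dz":-0.05,"grip":0.0878}
    - {"wx":0,"wy":0,"wz":0,"dx":0,"dy":0,"dz":-0.05,"grip":0.0878}

```text
clock: 2.6
position: [0.5899, -0.1977, 0.0076]
tool_rot: [0.0, 0.788, -0.616, -0.0]
contact_force: [-0.0, -0.1, 0.9]
width: 0.0877
```

Emit:
apply_moves:
  increments:
    - {"wx":0,"wy":0,"wz":0,"dx":0,"dy":0,"dz":0,"grip":0.05}
    - {"wx":0,"wy":0,"wz":0,"dx":0,"dy":0,"dz":0,"grip":0.05}
    - {"wx":0,"wy":0,"wz":0,"dx":0,"dy":0,"dz":0,"grip":0.05}
    - {"wx":0,"wy":0,"wz":0,"dx":0,"dy":0,"dz":0,"grip":0.05}
    - {"wx":0,"wy":0,"wz":0,"dx":0,"dy":0,"dz":0,"grip":0.05}
  squeeze: 30

```text
clock: 3.1
position: [0.5903, -0.1974, 0.0081]
tool_rot: [-0.0, 0.788, -0.616, 0.0]
contact_force: [-0.8, 0.1, 2.4]
width: 0.0579
```

Gripped, with the opening at 57.9 mm. Now I lift it, look at it in the hand, and move towards the lamp.

Emit:
apply_moves:
  increments:
    - {"wx":0,"wy":0,"wz":0,"dx":0,"dy":0,"dz":0.01,"grip":0.05}
    - {"wx":0,"wy":0,"wz":0,"dx":0,"dy":0,"dz":0.04,"grip":0.05}
    - {"wx":0,"wy":0,"wz":0,"dx":0,"dy":0,"dz":0.08,"grip":0.05}
    - {"wx":0,"wy":0,"wz":0,"dx":0,"dy":0,"dz":0.12,"grip":0.05}
    - {"wx":0,"wy":0,"wz":0,"dx":0,"dy":0,"dz":0.16,"grip":0.05}
  squeeze: 40

```text
clock: 3.6
position: [0.5896, -0.1973, 0.1698]
tool_rot: [0.0, 0.788, -0.616, 0.0]
contact_force: [-0.1, -0.9, -0.7]
width: 0.0574
```

Emit:
apply_moves:
  increments:
    - {"wx":0,"wy":0,"wz":-0.04,"dx":0,"dy":0.03,"dz":0.02,"grip":0.05}
    - {"wx":0,"wy":0,"wz":-0.1,"dx":-0.01,"dy":0.06,"dz":0.04,"grip":0.05}
    - {"wx":0,"wy":0,"wz":-0.18,"dx":-0.02,"dy":0.095,"dz":0.05,"grip":0.05}
    - {"wx":0,"wy":0,"wz":-0.27,"dx":-0.03,"dy":0.13,"dz":0.05,"grip":0.05}
    - {"wx":0,"wy":0,"wz":-0.36,"dx":-0.04,"dy":0.165,"dz":0.05,"grip":0.05}

```text
clock: 4.1
position: [0.5495, -0.0311, 0.2188]
tool_rot: [0.001, -0.663, 0.748, -0.0]
contact_force: [0.1, 0.9, -1.3]
width: 0.0581
```

Emit:
apply_moves:
  increments:
    - {"wx":0,"wy":0,"wz":-0.06,"dx":-0.01,"dy":0.04,"dz":0,"grip":0.05}
    - {"wx":0,"wy":0,"wz":-0.06,"dx":-0.02,"dy":0.08,"dz":0,"grip":0.05}
    - {"wx":0,"wy":0,"wz":-0.06,"dx":-0.03,"dy":0.12,"dz":0,"grip":0.05}
    - {"wx":0,"wy":0,"wz":-0.06,"dx":-0.04,"dy":0.15,"dz":0,"grip":0.05}
    - {"wx":0,"wy":0,"wz":-0.06,"dx":-0.04,"dy":0.15,"dz":0,"grip":0.05}

```text
clock: 4.6
position: [0.5082, 0.123, 0.2184]
tool_rot: [0.001, -0.645, 0.764, 0.001]
contact_force: [1.0, -0.4, -0.9]
width: 0.0578
```

```bash
python3 - <<'E'
from m import *
c=cap('wrist','w3.png'); s=telemetry.state(); print(s['position'],s['tool_rot'],s['joints'],s['contact_force'],s['width'])
for q,ce,l in comps(orange(c),20): print(q,ce,ray(c,ce,.072)[0])
print(proj(c,s['position']))
E
```

```text
[0.50911133 0.12004181 0.2183192 ] [ 3.24749929e-04 -6.43993483e-01  7.65030899e-01  1.08668632e-04] [-0.16382163  0.24354908 -0.21875026  1.90944745  0.06195987  0.99451136
 -2.15225488] [ 0.89448773 -1.00566664 -1.17518654] 0.057458166753933476
[[285.28333875 269.54182592]]
```

View pics/w3.png

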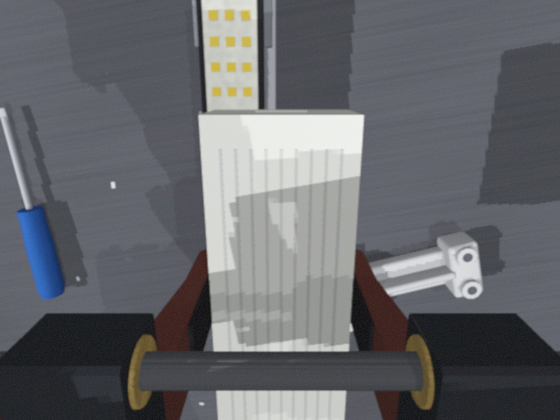

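The diffuser is held square, its far edge at row ~113 and cols 201–362. It hides half of the lamp, so I'll shift sideways to see the whole lamp beside it.

Emit:
apply_moves:
  increments:
    - {"wx":0,"wy":0,"wz":0,"dx":0.02,"dy":-0.03,"dz":0.01,"grip":0.05}
    - {"wx":0,"wy":0,"wz":0,"dx":0.045,"dy":-0.065,"dz":0.02,"grip":0.05}
    - {"wx":0,"wy":0,"wz":0,"dx":0.07,"dy":-0.1,"dz":0.03,"grip":0.05}
    - {"wx":0,"wy":0,"wz":0,"dx":0.07,"dy":-0.1,"dz":0.03,"grip":0.05}
    - {"wx":0,"wy":0,"wz":0,"dx":0.07,"dy":-0.1,"dz":0.03,"grip":0.05}

```text
clock: 5.15
position: [0.5803, 0.0151, 0.2478]
tool_rot: [-0.0, -0.64, 0.768, -0.0]
contact_force: [-0.2, 1.1, -1.0]
width: 0.0578
```

```bash
python3 - <<'E'
from m import *
c=cap('wrist','w4.png'); s=telemetry.state(); p=s['position'];q=s['tool_rot'];print(p,q)
for k,ce,l in comps(orange(c),20): print(k,ce,ray(c,ce,.072)[0])
h=cv2.cvtColor(c['image'],cv2.COLOR_RGB2HSV)
L=[ray(c,ce,.071)[0] for k,ce,l in comps((h[...,0]>18)&(h[...,0]<35)&(h[...,1]>80)&(h[...,2]>130),10)]
L=np.array(L)[:,:2];print(len(L));print(cv2.minAreaRect((L*1000).astype(np.float32)))
# top cover edge
g=cv2.cvtColor(c['image'],cv2.COLOR_RGB2GRAY).astype(int)
print(g[95:130,240].tolist(),g[95:130,320].tolist())
E
```

```text
[0.57963177 0.01669689 0.24754652] [-2.54897278e-04 -6.41440245e-01  7.67172934e-01  1.89654910e-04]
[117 101  21  14 240] [127.21666667 107.14166667] [0.67054141 0.13330312 0.072     ]
[137 246  18   9 148] [145.98648649 249.96621622] [0.53754707 0.1557456  0.072     ]
19
((513.7048950195312, 169.6080780029297), (31.306249618530273, 275.608154296875), 75.6815414428711)
[74, 73, 72, 73, 77, 79, 73, 73, 75, 74, 74, 71, 74, 85, 108, 128, 136, 134, 136, 170, 224, 236, 236, 236, 236, 236, 235, 236, 235, 234, 234, 234, 233, 231, 231] [102, 101, 100, 100, 96, 99, 97, 97, 99, 101, 101, 100, 99, 105, 117, 132, 136, 135, 136, 169, 225, 237, 238, 238, 238, 238, 238, 237, 238, 237, 237, 237, 238, 238, 238]
```

View pics/w4.png

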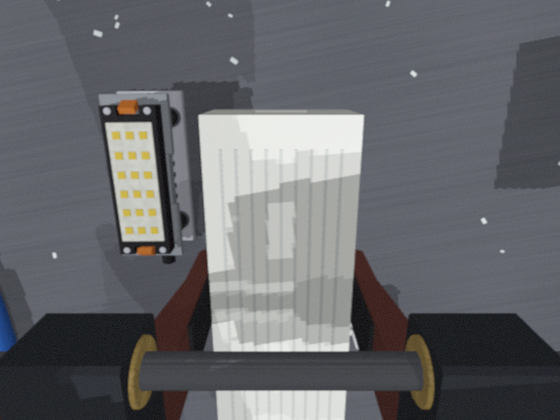

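The lamp is fully visible: hooks at (127,107) and (146,250), with a clean LED grid between them. I'll locate the grid centre in all views, and the held diffuser's far edge.

```bash
python3 - <<'E'
from m import *
for n in('top','side','wrist'):
    c=dict(np.load(n+'.npz')) if n!='top' else cap('top','t4.png')
    h=cv2.cvtColor(c['image'],cv2.COLOR_RGB2HSV)
    L=np.array([ray(c,ce,.071)[0] for k,ce,l in comps((h[...,0]>18)&(h[...,0]<35)&(h[...,1]>80)&(h[...,2]>130),6)])
    if len(L):
        L=L[np.hypot(*(L[:,:2]-[.602,.146]).T)<.08]
        P=L[:,:2]; print(n,len(P),cv2.minAreaRect((P*1000).astype(np.float32)),P.mean(0))
    w=white(c)|0
    for k,ce,l in comps((h[...,1]<60)&(h[...,2]>200),150):
        r=rect(c,l,.071)
        if np.hypot(r[0]-602,r[1]-146)<30: print(n,'panel',r)
c=dict(np.load('wrist.npz')); s=telemetry.state();p=s['position'];q=s['tool_rot'];print(p,q)
e=ray(c,[[240,114.3],[320,114.3]],p[2]+.0262)
yaw=2*np.arctan2(q[2],q[1])+np.pi/2; u=np.array([np.cos(yaw),np.sin(yaw)])
print(np.degrees(yaw),e,(e[:,:2]-p[:2])@u,(e[:,:2]-p[:2])@[-u[1],u[0]])
g=cv2.cvtColor(c['image'],cv2.COLOR_RGB2GRAY).astype(int)
for r in(118,135): 
    d=np.abs(np.diff(g[r])); ix=[np.argmax(d[185:230])+185.5,np.argmax(d[340:380])+340.5]
    print(r,ix,(ray(c,[[i,r] for i in ix],p[2]+.0262)[:,:2]-p[:2])@[-u[1],u[0]])
E
```

```text
top 0 ((0.0, 0.0), (0.0, 0.0), 0.0) [nan nan]
top panel (599.6699829101562, 146.61241149902344, 39.17214584350586, 110.4917984008789, -10.194358825683594)
side 18 ((602.4832153320312, 143.65626525878906), (24.57570457458496, 90.99430847167969), 80.2088394165039) [0.60243768 0.14369958]
side panel (602.0828857421875, 144.14151000976562, 39.775306701660156, 111.54116821289062, -9.67938232421875)
wrist 18 ((602.6659545898438, 146.93531799316406), (24.25225830078125, 90.61648559570312), 80.23613739013672) [0.60261559 0.14695678]
wrist panel (602.1138916015625, 140.8235626220703, 25.74590301513672, 11.504754066467285, 73.98606872558594)
wrist panel (580.1925048828125, 150.00840759277344, 15.224822044372559, 32.86275100708008, -9.312240600585938)
[0.57930969 0.0177407  0.24742996] [-3.00919095e-04 -6.42127568e-01  7.66597654e-01  3.62732232e-04]
349.9013116385329 [[ 0.65679666  0.01511107  0.27362996]
 [ 0.65175699 -0.01260646  0.27362996]] [0.07674757 0.07664609] [ 0.01099799 -0.01717379]
118 [np.float64(197.5), np.float64(363.5)] [ 0.0260528  -0.03257297]
135 [np.float64(198.5), np.float64(362.5)] [ 0.02611262 -0.03258788]<stdin>:8: RuntimeWarning: Mean of empty slice.
  ret = um.true_divide(
```

Lamp yaw is -9.9° and the tool is already at -10.1°. The cameras differ by 2–3 mm, within calibration, so I'll hover over the lamp and compare cover to lamp inside each fixed view, where the bias cancels.

Emit:
apply_moves:
  increments:
    - {"wx":0,"wy":0,"wz":0,"dx":0.006,"dy":0.03,"dz":0,"grip":0.05}
    - {"wx":0,"wy":0,"wz":0,"dx":0.012,"dy":0.07,"dz":-0.02,"grip":0.05}
    - {"wx":0,"wy":0,"wz":0,"dx":0.018,"dy":0.11,"dz":-0.05,"grip":0.05}
    - {"wx":0,"wy":0,"wz":0,"dx":0.02,"dy":0.128,"dz":-0.085,"grip":0.05}
    - {"wx":0,"wy":0,"wz":0,"dx":0.02,"dy":0.128,"dz":-0.115,"grip":0.05}

```text
clock: 5.75
position: [0.5982, 0.1517, 0.1311]
tool_rot: [0.0, -0.645, 0.764, 0.001]
contact_force: [-0.5, -0.6, -0.1]
width: 0.0579
```

Emit:
apply_moves:
  increments:
    - {"wx":0,"wy":0,"wz":0,"dx":0,"dy":0,"dz":-0.015,"grip":0.05}
    - {"wx":0,"wy":0,"wz":0,"dx":0,"dy":0,"dz":-0.015,"grip":0.05}
    - {"wx":0,"wy":0,"wz":0,"dx":0,"dy":0,"dz":-0.015,"grip":0.05}

```text
clock: 6.05
position: [0.6005, 0.1454, 0.1187]
tool_rot: [0.0, -0.642, 0.767, -0.0]
contact_force: [-0.8, 0.2, -0.1]
width: 0.0579
```

```bash
cp top.npz top_l.npz; cp side.npz side0.npz; python3 - <<'E'
from m import *
for i in range(3):
    s=telemetry.state();print(s['position'],s['tool_rot'],s['contact_force'])
    ims={n:cap(n) for n in('top','side','wrist')}
    if i==0:
        t=cv2.resize(ims['top']['image'][140:245,160:300],None,fx=4,fy=4)
        d=cv2.resize(ims['side']['image'][170:290,180:310],None,fx=4,fy=4)
        w=ims['wrist']['image']
        d=cv2.resize(d,None,fx=420/d.shape[0],fy=420/d.shape[0]); t=t[:420]
        im=np.hstack([cv2.resize(t,(280,210)),]) 
        cv2.imwrite('pics/td5.png',np.hstack([t[:, 120:480],d])[:,:,::-1]); cv2.imwrite('pics/w5.png',w[:,:,::-1])
E
```

```text
[0.60048439 0.14538126 0.11867949] [ 4.00991122e-04 -6.41921475e-01  7.66770216e-01 -3.07623418e-04] [-0.8491201   0.16889749 -0.0544429 ]
[0.60119684 0.14551609 0.11957647] [ 1.37550097e-03 -6.41807038e-01  7.66864632e-01 -6.85162274e-04] [ 0.30408102 -0.58700902 -0.81046324]
[0.6006744  0.14556935 0.11885084] [ 8.81766361e-04 -6.41943131e-01  7.66751634e-01 -4.12704735e-04] [ 1.3543147  -0.47497488 -0.68716902]
```

View pics/td5.png

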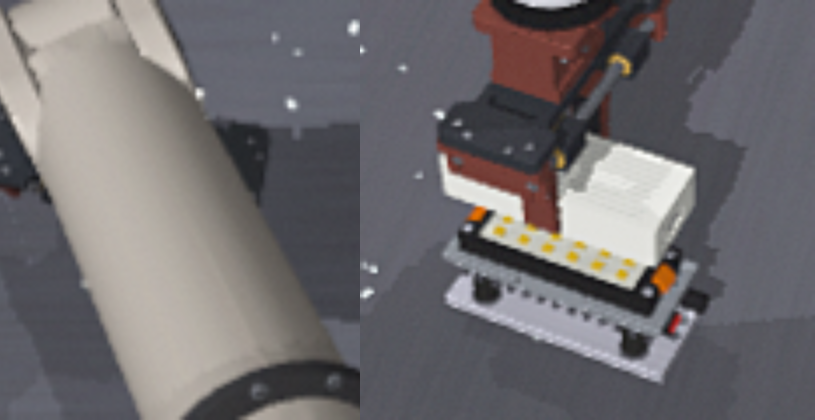

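View pics/w5.png

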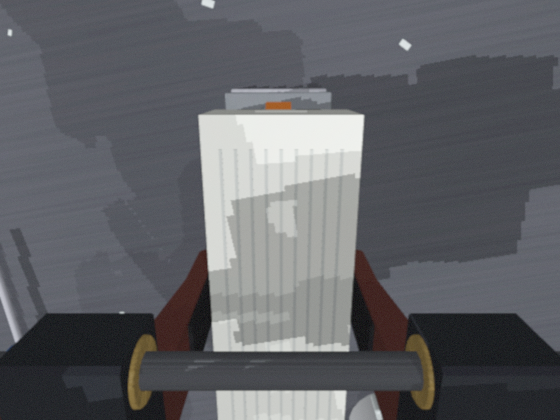

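The side view shows the diffuser hovering just above the lamp. In the wrist view the far hook peeks out at (279,105), against a cover centre of about 281.5. Now the fine offsets.

```bash
python3 - <<'E'
from m import *
w=dict(np.load('wrist.npz'));I=w['image']
h=cv2.cvtColor(I,cv2.COLOR_RGB2HSV);g=cv2.cvtColor(I,cv2.COLOR_RGB2GRAY).astype(float)
o=orange(w)
for k,ce,l in comps(o,15):print('hook',k,ce)
for r in (95,98,101,105,118,130,160,200):
    d=np.diff(g[r]);print(r,[(i+.5,int(d[i])) for i in np.where(np.abs(d)>22)[0] if 180<i<385])
c=dict(np.load('side.npz'))
hs=cv2.cvtColor(c['image'],cv2.COLOR_RGB2HSV);m=(hs[...,1]<45)&(hs[...,2]>150)
for k,ce,l in comps(m,60):
    if 190<ce[0]<300 and 190<ce[1]<260:
        print('white',k,ce); ct=cv2.findContours(l.astype(np.uint8),0,1)[0][0]; print(cv2.approxPolyDP(ct,1.2,True)[:,0].tolist())
for k,ce,l in comps(orange(c),5):print('o',k,ce)
big=cv2.resize(c['image'][195:275,195:285],None,fx=6,fy=6,interpolation=cv2.INTER_CUBIC)
cv2.imwrite('pics/s5.png',big[:,:,::-1])
# predicted pixels for nominal
def lam(ctr,pts,yaw=np.radians(-9.9)):
    R=np.array([[np.cos(yaw),-np.sin(yaw)],[np.sin(yaw),np.cos(yaw)]])
    return np.array([[*(np.array(ctr)+R@p[:2]),p[2]] for p in np.array(pts,float)])
print('cover rim pred',proj(c,lam([.6,.1465],[[-.075,.029,.1097],[.075,.029,.1097],[-.075,.029,.1437],[-.075,-.029,.1437],[-.075,-.029,.1097]])))
print('tray pred',proj(c,lam([.6,.1465],[[-.0705,.0245,.071],[.0705,.0245,.071]])))
E
```

```text
hook [266 100  25   9 200] [277.885 104.43 ]
95 [(np.float64(224.5), 26), (np.float64(330.5), -27), (np.float64(331.5), -23)]
98 [(np.float64(224.5), 32), (np.float64(311.5), 23), (np.float64(330.5), -26), (np.float64(331.5), -28)]
101 [(np.float64(224.5), 34)]
105 [(np.float64(224.5), 35)]
118 [(np.float64(197.5), 53), (np.float64(198.5), 52), (np.float64(362.5), -38), (np.float64(363.5), -68), (np.float64(364.5), -50)]
130 [(np.float64(197.5), 23), (np.float64(198.5), 57), (np.float64(199.5), 42), (np.float64(361.5), -27), (np.float64(362.5), -61), (np.float64(363.5), -55)]
160 [(np.float64(199.5), 29), (np.float64(200.5), 59), (np.float64(201.5), 39), (np.float64(360.5), -54), (np.float64(361.5), -52)]
200 [(np.float64(202.5), 53), (np.float64(203.5), 67), (np.float64(234.5), -27), (np.float64(235.5), -26), (np.float64(357.5), -35), (np.float64(358.5), -40)]
white [ 203  209   73   43 1252] [246.29552716 229.93530351]
[[275, 219], [246, 209], [252, 213], [247, 217], [245, 223], [242, 225], [239, 223], [242, 217], [237, 220], [238, 238], [235, 239], [236, 241], [233, 243], [231, 241], [233, 236], [229, 237], [226, 235], [226, 228], [224, 226], [206, 220], [204, 218], [204, 214], [203, 215], [204, 225], [219, 231], [215, 237], [254, 251], [258, 251], [262, 245], [264, 246], [264, 236], [273, 223], [274, 228], [273, 222]]
o [211 229   5   4  13] [213.15384615 230.84615385]
o [263 245   7   9  38] [266.31578947 248.89473684]
cover rim pred [[263.55579184 247.4630534 ]
 [203.44209589 226.27778555]
 [263.33994903 237.13136217]
 [274.65390592 219.03673317]
 [274.61624281 229.41056972]]
tray pred [[262.83228689 256.57867053]
 [207.79231294 236.86087163]]
```

View pics/s5.png

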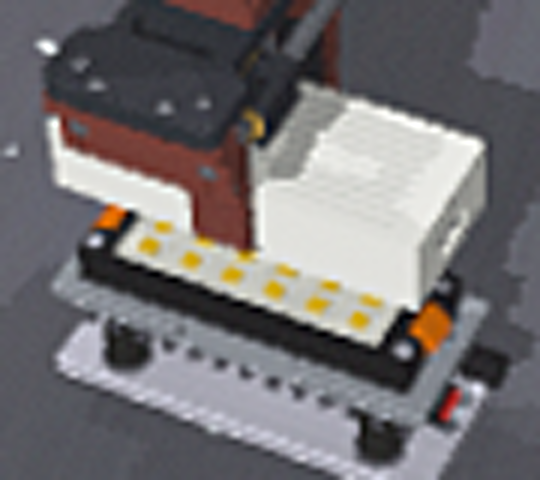

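```bash
python3 - <<'E'
from m import *
c=dict(np.load('side.npz'));yaw=np.radians(-9.87);u=np.array([np.cos(yaw),np.sin(yaw)]);v=np.array([-u[1],u[0]])
g=c['image'].astype(float).mean(2)
h=cv2.cvtColor(c['image'],cv2.COLOR_RGB2HSV)
# subpixel columns of cover's left end (near vertical edge), near-right edge and far-right edge
def sub(r,a,b):
    d=np.abs(np.diff(g[r,a:b]));d[d<d.max()*.35]=0;return a+.5+(d*np.arange(len(d))).sum()/d.sum()
print('left',[round(sub(r,199,209),2) for r in range(217,226)])
print('nearR',[round(sub(r,259,269),2) for r in range(236,246)])
print('farR',[round(sub(r,271,281),2) for r in range(219,230)])
for zr in(.1097,):
    a=ray(c,[[203.75,225.75],[264.1,245.3]],zr)[:,:2]
    m=a.mean(0)-.029*v; print('cover',a,np.linalg.norm(a[1]-a[0]),m)
P=np.array([.6024,.1437]);print('lamp-cover along,lat',(P-m)@u,(P-m)@v)
for z in (.054,): # seat plate corners from crop
    q=np.array([[52,285],[415,425],[490,300]]);px=195+(q+.5)/6-.5;print(ray(c,px,z))
E
```

```text
left [np.float64(204.02), np.float64(204.08), np.float64(204.35), np.float64(204.81), np.float64(203.19), np.float64(203.85), np.float64(203.85), np.float64(203.86), np.float64(204.03)]
nearR [np.float64(264.82), np.float64(264.2), np.float64(264.19), np.float64(264.2), np.float64(264.93), np.float64(265.63), np.float64(264.88), np.float64(265.68), np.float64(265.33), np.float64(264.5)]
farR [np.float64(275.14), np.float64(274.87), np.float64(274.42), np.float64(274.07), np.float64(273.99), np.float64(273.44), np.float64(273.55), np.float64(275.5), np.float64(275.5), np.float64(275.5), np.float64(275.1)]
cover [[0.67876284 0.16047766]
 [0.53159135 0.18175138]] 0.14870110752485421 [0.60020611 0.14254374]
lamp-cover along,lat 0.0019632188815367347 0.0015152036149126212
[[0.68500011 0.16281418 0.054     ]
 [0.52989698 0.19349916 0.054     ]
 [0.51798602 0.12723925 0.054     ]]
```

The side view (+2.0 mm along, +1.5 lateral) and the wrist view (+1.6 lateral) agree. I'll correct by that and lower while watching the force.

Emit:
apply_moves:
  increments:
    - {"wx":0,"wy":0,"wz":0,"dx":0.0022,"dy":0.0012,"dz":-0.01,"grip":0.05}
    - {"wx":0,"wy":0,"wz":0,"dx":0.0022,"dy":0.0012,"dz":-0.02,"grip":0.05}
    - {"wx":0,"wy":0,"wz":0,"dx":0.0022,"dy":0.0012,"dz":-0.027,"grip":0.05}
    - {"wx":0,"wy":0,"wz":0,"dx":0.0022,"dy":0.0012,"dz":-0.031,"grip":0.05}
    - {"wx":0,"wy":0,"wz":0,"dx":0.0022,"dy":0.0012,"dz":-0.031,"grip":0.05}

```text
clock: 7.0
position: [0.6015, 0.1467, 0.0855]
tool_rot: [-0.001, -0.642, 0.767, 0.0]
contact_force: [-1.2, -0.4, -1.0]
width: 0.0578
```

```bash
python3 - <<'E'
from m import *
w=cap('wrist');c=cap('side');s=telemetry.state();print(s['position'],s['tool_rot'],s['contact_force'])
g=cv2.cvtColor(w['image'],cv2.COLOR_RGB2GRAY).astype(float)
for k,ce,l in comps(orange(w),6):print('hook',k,ce)
for r in (98,101,104,107,118,130):
    d=np.diff(g[r]);print(r,[(i+.5,int(d[i])) for i in np.where(np.abs(d)>22)[0] if 180<i<385])
for k,ce,l in comps(orange(c),5):print('o',k,ce)
a=cv2.resize(c['image'][195:275,195:285],None,fx=5,fy=5,interpolation=cv2.INTER_CUBIC)
b=cv2.resize(w['image'][80:180,190:375],None,fx=1.8,fy=4)
cv2.imwrite('pics/x6.png',np.hstack([a,b])[:,:,::-1])
E
```

```text
[0.60221619 0.14689159 0.08658127] [-5.90065362e-05 -6.42174554e-01  7.66558438e-01  2.87640461e-05] [ 0.13470724 -0.70079847 -0.64000663]
hook [266 105  29   4 113] [280.12389381 106.51327434]
98 [(np.float64(217.5), 30)]
101 [(np.float64(217.5), 35)]
104 [(np.float64(217.5), 37)]
107 [(np.float64(217.5), 32)]
118 [(np.float64(197.5), 54), (np.float64(198.5), 49), (np.float64(362.5), -38), (np.float64(363.5), -68), (np.float64(364.5), -47)]
130 [(np.float64(197.5), 23), (np.float64(198.5), 57), (np.float64(199.5), 42), (np.float64(361.5), -26), (np.float64(362.5), -61), (np.float64(363.5), -58)]
o [266 248   4   6   8] [267.875 250.5  ]
```

View pics/x6.png

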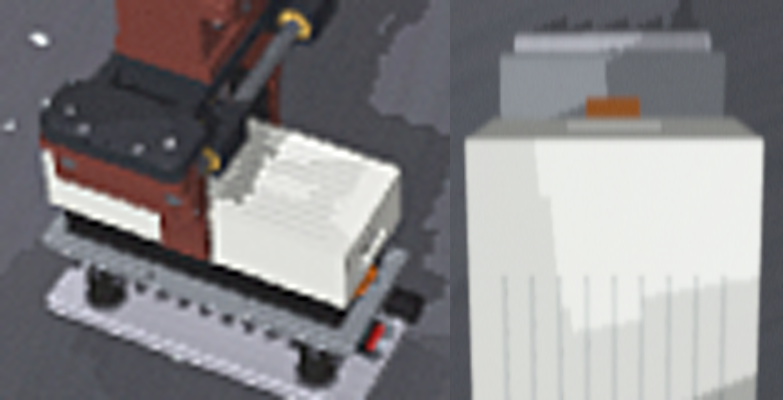

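The diffuser is centred laterally: hook at 280.1 px against cover 280.9. In the side view it stands squarely over the tray. Lowering onto the hooks.

Emit:
apply_moves:
  increments:
    - {"wx":0,"wy":0,"wz":0,"dx":0,"dy":0,"dz":-0.002,"grip":0.05}
    - {"wx":0,"wy":0,"wz":0,"dx":0,"dy":0,"dz":-0.004,"grip":0.05}
    - {"wx":0,"wy":0,"wz":0,"dx":0,"dy":0,"dz":-0.006,"grip":0.05}
    - {"wx":0,"wy":0,"wz":0,"dx":0,"dy":0,"dz":-0.008,"grip":0.05}

```text
clock: 7.5
position: [0.6022, 0.1468, 0.0786]
tool_rot: [0.0, -0.642, 0.767, -0.0]
contact_force: [0.2, -0.1, -0.1]
width: 0.0578
```

Emit:
apply_moves:
  increments:
    - {"wx":0,"wy":0,"wz":0,"dx":0,"dy":0,"dz":-0.002,"grip":0.05}
    - {"wx":0,"wy":0,"wz":0,"dx":0,"dy":0,"dz":-0.004,"grip":0.05}
    - {"wx":0,"wy":0,"wz":0,"dx":0,"dy":0,"dz":-0.004,"grip":0.05}

```text
clock: 7.8
position: [0.6027, 0.1469, 0.0747]
tool_rot: [0.0, -0.642, 0.767, -0.0]
contact_force: [0.8, -0.2, 1.4]
width: 0.058
```

Emit:
apply_moves:
  increments:
    - {"wx":0,"wy":0,"wz":0,"dx":0,"dy":0,"dz":-0.002,"grip":0.05}
    - {"wx":0,"wy":0,"wz":0,"dx":0,"dy":0,"dz":-0.004,"grip":0.05}
    - {"wx":0,"wy":0,"wz":0,"dx":0,"dy":0,"dz":-0.004,"grip":0.05}
  squeeze: 50

```text
clock: 8.1
position: [0.6027, 0.147, 0.0709]
tool_rot: [0.0, -0.642, 0.767, -0.0]
contact_force: [0.6, -0.4, 4.8]
width: 0.0578
```

Emit:
apply_moves:
  increments:
    - {"wx":0,"wy":0,"wz":0,"dx":0,"dy":0,"dz":-0.002,"grip":0.05}
    - {"wx":0,"wy":0,"wz":0,"dx":0,"dy":0,"dz":-0.003,"grip":0.05}
    - {"wx":0,"wy":0,"wz":0,"dx":0,"dy":0,"dz":-0.003,"grip":0.05}

```text
clock: 8.4
position: [0.6029, 0.1471, 0.0683]
tool_rot: [0.001, -0.642, 0.767, -0.0]
contact_force: [-0.3, 0.0, 7.5]
width: 0.0578
```

```bash
python3 - <<'E'
from h import *
s=telemetry.state();print(s['position'],s['contact_force'],s['ft_torque'])
E
```

```text
[0.60285123 0.14707014 0.06834119] [-0.26993458  0.01886824  7.48976325] [-0.02735303 -0.12227273  0.03978496]
```

Emit:
apply_moves:
  increments:
    - {"wx":0,"wy":0,"wz":0,"dx":0,"dy":0,"dz":-0.001,"grip":0.05}
    - {"wx":0,"wy":0,"wz":0,"dx":0,"dy":0,"dz":-0.002,"grip":0.05}
    - {"wx":0,"wy":0,"wz":0,"dx":0,"dy":0,"dz":-0.003,"grip":0.05}
    - {"wx":0,"wy":0,"wz":0,"dx":0,"dy":0,"dz":-0.003,"grip":0.05}

```text
clock: 8.8
position: [0.6031, 0.1471, 0.0658]
tool_rot: [0.001, -0.642, 0.767, -0.0]
contact_force: [-0.2, 0.0, 9.5]
width: 0.0578
```

Emit:
apply_moves:
  increments:
    - {"wx":0,"wy":0,"wz":0,"dx":0,"dy":0,"dz":-0.001,"grip":0.05}
    - {"wx":0,"wy":0,"wz":0,"dx":0,"dy":0,"dz":-0.002,"grip":0.05}
    - {"wx":0,"wy":0,"wz":0,"dx":0,"dy":0,"dz":-0.002,"grip":0.05}

```text
clock: 9.1
position: [0.6033, 0.1472, 0.0641]
tool_rot: [0.001, -0.642, 0.767, -0.0]
contact_force: [0.0, -0.9, 11.1]
width: 0.0582
```

Emit:
apply_moves:
  increments:
    - {"wx":0,"wy":0,"wz":0,"dx":0,"dy":0,"dz":-0.001,"grip":0.05}
    - {"wx":0,"wy":0,"wz":0,"dx":0,"dy":0,"dz":-0.002,"grip":0.05}
    - {"wx":0,"wy":0,"wz":0,"dx":0,"dy":0,"dz":-0.002,"grip":0.05}

```text
clock: 9.4
position: [0.6035, 0.1472, 0.0624]
tool_rot: [0.001, -0.642, 0.767, -0.001]
contact_force: [-0.9, -1.2, 13.1]
width: 0.0578
```

Emit:
apply_moves:
  increments:
    - {"wx":0,"wy":0,"wz":0,"dx":0,"dy":0,"dz":-0.001,"grip":0.05}
    - {"wx":0,"wy":0,"wz":0,"dx":0,"dy":0,"dz":-0.0015,"grip":0.05}
    - {"wx":0,"wy":0,"wz":0,"dx":0,"dy":0,"dz":-0.0015,"grip":0.05}

```text
clock: 9.7
position: [0.6036, 0.1473, 0.0611]
tool_rot: [0.001, -0.642, 0.767, -0.001]
contact_force: [-0.5, -0.4, 14.2]
width: 0.0575
```

Emit:
apply_moves:
  increments:
    - {"wx":0,"wy":0,"wz":0,"dx":0,"dy":0,"dz":-0.001,"grip":0.05}
    - {"wx":0,"wy":0,"wz":0,"dx":0,"dy":0,"dz":-0.0015,"grip":0.05}
    - {"wx":0,"wy":0,"wz":0,"dx":0,"dy":0,"dz":-0.0015,"grip":0.05}

```text
clock: 10.0
position: [0.6038, 0.1473, 0.0598]
tool_rot: [0.001, -0.642, 0.767, -0.001]
contact_force: [-0.5, -0.7, 15.2]
width: 0.0578
```

```bash
python3 - <<'E'
from h import *
s=telemetry.state();print(s['position'],s['contact_force'],s['ft_torque'],s['tool_rot'])
E
```

```text
[0.60376115 0.14729867 0.05983453] [-0.54076238 -0.74316339 15.20789361] [-0.13696931  0.41323176  0.00122301] [ 1.47671893e-03 -6.42053016e-01  7.66658495e-01 -7.03740191e-04]
```

Emit:
apply_moves:
  increments:
    - {"wx":0,"wy":0,"wz":0,"dx":0,"dy":0,"dz":-0.001,"grip":0.05}
    - {"wx":0,"wy":0,"wz":0,"dx":0,"dy":0,"dz":-0.0015,"grip":0.05}
    - {"wx":0,"wy":0,"wz":0,"dx":0,"dy":0,"dz":-0.0015,"grip":0.05}

```text
clock: 10.3
position: [0.6033, 0.1473, 0.0574]
tool_rot: [0.001, -0.642, 0.767, -0.0]
contact_force: [2.6, 0.6, 6.7]
width: 0.0576
```

```bash
python3 - <<'E'
from m import *
c=cap('side');w=cap('wrist');s=telemetry.state();print(s['position'],s['contact_force'],s['ft_torque'],s['width'])
a=cv2.resize(c['image'][200:280,195:285],None,fx=5,fy=5,interpolation=cv2.INTER_CUBIC)
b=cv2.resize(w['image'][80:180,190:375],None,fx=1.8,fy=4)
cv2.imwrite('pics/x7.png',np.hstack([a,b])[:,:,::-1])
E
```

```text
[0.60328146 0.14725841 0.05710706] [1.63205033 0.31705915 6.34196476] [ 0.02808805 -0.16371748 -0.04225628] 0.05787414104810236
```

View pics/x7.png

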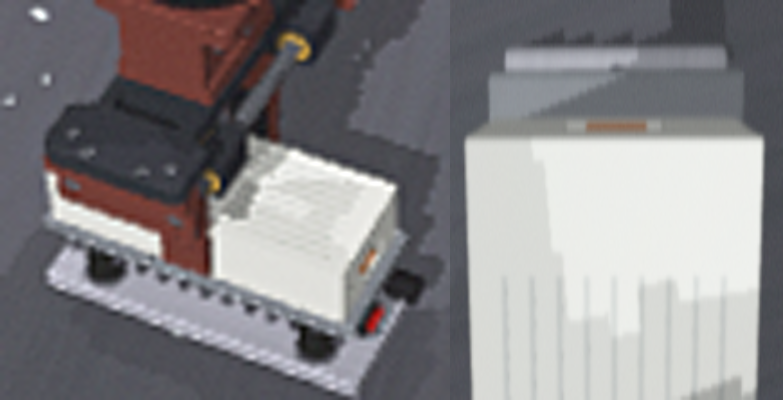

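Both clicked: the force fell from 15 N to 6.5 N, and orange shows in both end windows. I'll press a bit more so the rim meets the seat.

Emit:
apply_moves:
  increments:
    - {"wx":0,"wy":0,"wz":0,"dx":0,"dy":0,"dz":-0.0015,"grip":0.05}
    - {"wx":0,"wy":0,"wz":0,"dx":0,"dy":0,"dz":-0.003,"grip":0.05}
    - {"wx":0,"wy":0,"wz":0,"dx":0,"dy":0,"dz":-0.0045,"grip":0.05}
    - {"wx":0,"wy":0,"wz":0,"dx":0,"dy":0,"dz":-0.0045,"grip":0.05}

```text
clock: 10.8
position: [0.6033, 0.1473, 0.053]
tool_rot: [0.001, -0.642, 0.767, -0.0]
contact_force: [0.4, 0.4, 12.0]
width: 0.0577
```

Emit:
apply_moves:
  increments:
    - {"wx":0,"wy":0,"wz":0,"dx":0,"dy":0,"dz":-0.0015,"grip":0.05}
    - {"wx":0,"wy":0,"wz":0,"dx":0,"dy":0,"dz":-0.003,"grip":0.05}
    - {"wx":0,"wy":0,"wz":0,"dx":0,"dy":0,"dz":-0.003,"grip":0.05}
    - {"wx":0,"wy":0,"wz":0,"dx":0,"dy":0,"dz":-0.003,"grip":0.05}

```text
clock: 11.2
position: [0.6033, 0.1473, 0.0505]
tool_rot: [0.001, -0.642, 0.767, -0.0]
contact_force: [0.2, 0.3, 14.5]
width: 0.0575
```

Home: rim and seat now sink together at about 1 N/mm. Ease off the push, open and lift away.

Emit:
apply_moves:
  increments:
    - {"wx":0,"wy":0,"wz":0,"dx":0,"dy":0,"dz":0.004,"grip":0.05}
    - {"wx":0,"wy":0,"wz":0,"dx":0,"dy":0,"dz":0.008,"grip":0.05}
    - {"wx":0,"wy":0,"wz":0,"dx":0,"dy":0,"dz":0.012,"grip":0.05}
    - {"wx":0,"wy":0,"wz":0,"dx":0,"dy":0,"dz":0.012,"grip":0.05}

```text
clock: 11.6
position: [0.6022, 0.1469, 0.0608]
tool_rot: [0.0, -0.642, 0.767, 0.0]
contact_force: [1.0, 1.3, 1.7]
width: 0.058
```

Emit:
apply_moves:
  increments:
    - {"wx":0,"wy":0,"wz":0,"dx":0,"dy":0,"dz":0,"grip":0.08}
    - {"wx":0,"wy":0,"wz":0,"dx":0,"dy":0,"dz":0,"grip":0.08}
    - {"wx":0,"wy":0,"wz":0,"dx":0,"dy":0,"dz":0,"grip":0.08}
    - {"wx":0,"wy":0,"wz":0,"dx":0,"dy":0,"dz":0,"grip":0.08}

```text
clock: 12.0
position: [0.6018, 0.1468, 0.0602]
tool_rot: [-0.0, -0.642, 0.767, 0.0]
contact_force: [-0.5, -0.1, 0.2]
width: 0.0798
```

Emit:
apply_moves:
  increments:
    - {"wx":0,"wy":0,"wz":0,"dx":0,"dy":0,"dz":0.015,"grip":0.08}
    - {"wx":0,"wy":0,"wz":0,"dx":0,"dy":0,"dz":0.05,"grip":0.08}
    - {"wx":0,"wy":0,"wz":0,"dx":-0.01,"dy":-0.03,"dz":0.09,"grip":0.08}
    - {"wx":0,"wy":0,"wz":0,"dx":-0.02,"dy":-0.07,"dz":0.12,"grip":0.08}
    - {"wx":0,"wy":0,"wz":0,"dx":-0.03,"dy":-0.11,"dz":0.15,"grip":0.08}

```text
clock: 12.5
position: [0.5726, 0.0385, 0.2116]
tool_rot: [0.001, -0.643, 0.766, -0.0]
contact_force: [1.2, -0.8, -0.4]
width: 0.08
```

Emit:
apply_moves:
  increments:
    - {"wx":0,"wy":0,"wz":0,"dx":-0.01,"dy":-0.03,"dz":0,"grip":0.08}
    - {"wx":0,"wy":0,"wz":0,"dx":-0.01,"dy":-0.03,"dz":0,"grip":0.08}
    - {"wx":0,"wy":0,"wz":0,"dx":-0.01,"dy":-0.03,"dz":0,"grip":0.08}

```text
clock: 12.8
position: [0.5628, 0.0088, 0.2099]
tool_rot: [0.001, -0.642, 0.767, -0.0]
contact_force: [-0.4, -0.1, -0.6]
width: 0.0801
```

```bash
python3 - <<'E'
from m import *
c=cap('side');w=cap('wrist');s=telemetry.state();print(s['position'],s['contact_force'],s['width'])
a=cv2.resize(c['image'][200:280,195:285],None,fx=5,fy=5,interpolation=cv2.INTER_CUBIC)
b=w['image'][60:300,0:230]; b=cv2.resize(b,(345,360)); b=np.vstack([b,np.zeros((40,345,3),np.uint8)])
cv2.imwrite('pics/x8.png',np.hstack([a,b])[:,:,::-1])
for n,d in(('side',c),('wrist',w)):
  for k,ce,l in comps(white(d),300):
    r=rect(d,l,.088)
    if np.hypot(r[0]-602,r[1]-147)<40: print(n,r)
for k,ce,l in comps(orange(w),4): print('wo',k,ce)
E
```

```text
[0.56288694 0.01075138 0.20914785] [ 0.37766775  0.38382602 -0.2112294 ] 0.07998044286339982
side (602.569580078125, 157.35964965820312, 79.69921112060547, 148.20660400390625, -10.008407592773438)
wrist (587.7635498046875, 172.3711700439453, 11.094294548034668, 109.39019775390625, -9.797386169433594)
```

View pics/x8.png

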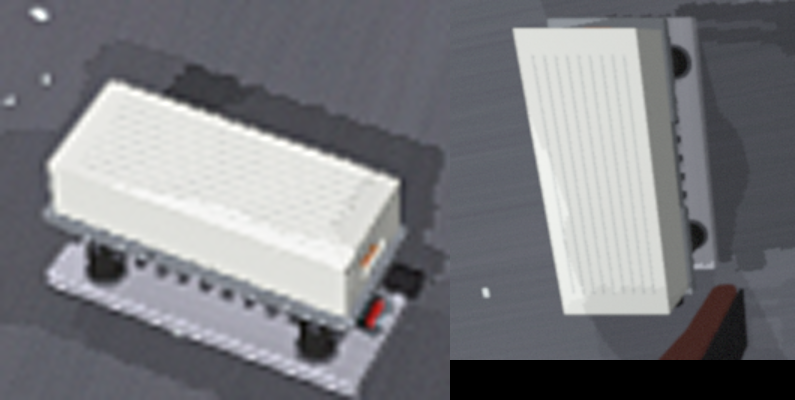

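The side view shows the rim flush on the grey seat along its whole length, with the hook in the -x window. The +x hook was in its window in the earlier wrist view. Nothing touches the robot, so I'll hand in.

```bash
python3 -c "
from workcell import order,telemetry
order.job_done(); print(telemetry.state()['clock'])"
```

```text
the job is handed in; nothing more can be done
the job is handed in; nothing more can be done
```

The diffuser is back on the lamp, and I handed the job in at about 13 s. I gripped it across its width, lined it up over the hooks and pressed it straight down.

- **Clicks:** The push rose to a highest reading of 15.2 N, then fell to about 6.5 N at the click. Orange then showed in both end windows.
- **Seating:** I pressed on to 14.5 N so the rim met the seat, eased the push off to about 2 N, then opened the gripper and backed away.
- **Last checks:** The final side view shows the rim flush on the seat along its visible length, with the -x hook in its window. The +x hook was seen in its window only just after the click, because the last pictures do not show that end. The tool was touching nothing. I did not move the arm near the casting, screwdriver or bottle, but took no last picture to check they had not shifted.
- **Disagreements:** The first three move calls were refused because I had left fields out of the rows; the arm did not move. The cameras also differed by 2–4 mm on the lamp's position, so I aligned the diffuser to the lamp within single views, where the side and wrist cameras agreed sideways. The correction along the lamp's length came from the side view alone.

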